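Start a slide incubation: set the timer wheel and shut the chamber

TASK

Roll the black knurled timer wheel of the slide incubator by its edge until the digit 6 stands in the middle of its window, and close the open chamber lid so that the two shell halves meet edge to edge. Do not knock over or shove aside the things standing around the machine.

Things in the scene. Friction and masses are not known exactly. Their poses are not given: they have to be found in the camera images.
- incubator: White bench machine, fixed, 205 mm deep (x), 370 wide (y), 245 high. Origin on the bench under its middle; x from front (robot's side) to back, y to its left, z up. Left, y 30 to 185: timer console, panel sloped 35 degrees facing front and up, tower 245 high behind it from x = 36. Right, y -185 to 15: plinth 55 high carrying the open clamshell chamber.
- carry_handle (a point): Middle of the black carrying handle, a fixed bar 14 mm thick along the incubator's y, at (-5, 134, 222) mm in its frame, y 93 to 175, joined to the tower by an arm at each end. It stands over the knurled wheel and bars it from straight above: reach under it from the front with a leaning tool, about square to the sloped panel.
- wheel_axle (a point): On the timer wheel's axle, mid-width of its black knurled band; (0, 135, 65) mm in the incubator's frame, axle along its y. Band 34 mm wide, radius 52 over 36 ribs 3 high; 30 proud of the panel (its normal leans 35 degrees to the front), 9 proud of the window hood beside it. Pressed with 5 to 10 N by a shut gripper's tip and stroked along the slope, it rolls with the tip, slipping little.
- window (a point): Centre of the window, 24 mm along the slope by 36 wide, in the white hood beside the band (52 mm from the band's middle towards -y; hood face 43 from the axle), with a black index mark at half height on each side. In it shows one digit 0 to 9, black, 16 mm tall, on a white drum of radius 38 turning with the wheel; upright for a reader at the front.
- timer_wheel (a joint): Turn of the timer wheel, rad: digit d is centred in the window at 0.628 x d (6 at 3.770). Grows as the exposed edge is rolled up the slope, away from the front, towards the tower. Starts showing between 2 and 5. Stops just beyond 0 and 9. Friction (0.3 N at the edge) holds it where it is left; no clicks.
- lid_hinge (a point): Middle of the chamber's hinge line, which runs along the incubator's y; in the incubator's frame at (55, -95, 95) mm.
- lid_front (a point): Middle of the front top edge of the lid (upper shell half), on its outer face, 150 mm from the hinge line; moves with the lid.
- chamber_lid (a joint): Opening of the lid, rad: 0 shut, the grey shell halves meeting edge to edge; starts 0.8 to 1.15, front edge raised. The lid is a hollow half shell 150 mm (x) by 160 (y) by 35 high above the joint line, hinged at its back; shut, its top face is 130 above the bench. A stiff hinge (up to 5 N at the front edge) keeps it where it is left, so push it right down.
- wash_bottle: Bystander: white plastic bottle, 66 mm across, 180 mm tall, origin under its middle.
- stain_jar: Bystander: amber jar, 68 mm across, 100 mm tall, origin under its middle.
- beaker: Bystander: clear beaker, 72 mm across, 90 mm tall, origin under its middle.
- tip_rack: Bystander: blue pipette tip rack, 85 x 120 x 51 mm, origin under its middle.
- slide_box: Bystander: flat grey slide box, 80 x 100 x 30 mm, origin under its middle, in front of the machine.
- dish: Bystander: flat clear dish, 90 mm across, 14 mm high, origin under its middle, in front of the machine.
- phone: Bystander: black cordless telephone lying flat, 150 x 50 x 22 mm, origin under its middle.

How it is judged:
At the end, for the whole second after the job is handed in: The timer wheel is at rest with digit 6 centred in its window (joint 3.77 within 0.13 rad, about 5 mm on the drum) and the lid is at rest fully shut, the halves meeting (joint below 0.04 rad, 6 mm at the front edge) (value of joint timer_wheel between 3.64 and 3.9 rad and value of joint chamber_lid below 0.04 rad and velocity of joint timer_wheel between -0.05 and 0.05 rad/s and velocity of joint chamber_lid between -0.05 and 0.05 rad/s); the robot touches nothing.
It fails at once if a bystander is knocked over (angle between any of wash_bottle, stain_jar, beaker's own z axis and vertical above 0.6 rad).
It fails at once if a bystander is shoved more than 40 mm (distance of any of wash_bottle, stain_jar, beaker, tip_rack, slide_box, dish, phone from where it was at the start of the episode above 0.04 m).
It also fails if it takes over 61 s, if anything falls off the work surface, if the arm or the gripper's body presses on something with over 40 N, if the wrist force passes 120 N, or if a joint passes its speed limit or range.

ROBOT

A 6-joint arm with a two-finger parallel gripper is mounted at the origin on the work surface. World frame = base frame: x ahead of the robot, y to its left, z up, the work surface at z = 0. Lengths are in m, angles in rad, forces in N, time in s.
With the tool pointing down it reaches from about 0.275 to 0.775 m from the base axis. Payload 14.6 kg.
Tool frame: the origin (TCP) lies midway between the tips of the shut fingers; the grasp point (between the pads) lies 19 mm behind it; z points along the fingers, y is the line along which they close (so a half turn about z gives the same grasp; the last joint's range is limited). The gripper opens to 85 mm and grips with 20 to 120 N. Pads are 22 mm wide; open, the fingers measure 114 mm over their backs; the gripper's body (76 mm by 85 mm) begins 54 mm behind the grasp point. The pads swing forward as they close: fully open they stand 13 mm farther back than shut.
Start: joints at [-1.483, 0.263, -0.048, 1.259, 0, 1.415], TCP at [0.126, -0.51, 0.231] pointing down, gripper open.
Joint ranges: [-2.65, 2.65], [-0.89, 1.7], [-1.18, 1.37], [-2.13, 2.11], [-1.35, 1.29], [-3.14, 3.14]. Speed limits (rad/s): [1.89, 1.89, 2.57, 2.79, 3.14, 3.14].

INTERFACE

Orientations are given as a unit quaternion [x, y, z, w].
In Python, from cell import get_state, eyes, ticket, spotter gives the robot as it stands.
- The arm moves only by the shell command python3 -m inch 'ROWS'. ROWS is JSON, a list of rows, each a list of 7 numbers: the turn, a rotation vector about the tool's x, y, z in units of 60 degrees (1.0 is 60 degrees), then the shift along the tool's x, y, z in units of 0.3 m (1.0 is 0.3 m), then the opening, from 0 (shut) to 1 (fully open). A call has 1 to 10 rows; each row shifts and turns the commanded pose from where the row before left it, along the tool's axes as they then stand; what a row does not reach is not made up. A row lasts 1/8 s, in which the tool goes at most 62.5 mm and 10.7 degrees, less where a joint would pass 70% of its speed; a pose out of reach is approached as far as the arm can. A call with a number of a shift or a turn outside -1 to 1 is refused whole. A call with a gripper value outside its range is refused whole. The fingers move at their own pace and stop on an object; the grip force is fixed at half the most. Time passes only in rows, so rows that do not move let the fingers close. It gives the time, the measured TCP pose, the force, the opening and the grip force at its end, in the units of the state.
- get_state(): the state, without advancing time (a new reading comes with each control period).
- eyes.camera(name): name is "side" or "top"; returns the picture (480x640x3 uint8, red, green, blue); there is no depth.
- eyes.camera_info(name): a dict with "fx", "fy", "cx", "cy" (pixels), "R" (3x3) and "t" (3): a world point X has camera coordinates R X + t. Camera axes: x right, y down, z forward; pixel columns grow to the right and rows downward; lengths in m; the calibration is good to about 2 mm. A picture is of the moment at which its call begins. camera_info takes no time and is no camera call.
- ticket.sign_off(): hands the job in; it is judged then, once.
Trained networks look in the newest picture that a camera, given by its name, has taken for a name from the list of things; names that differ only in an ending like _2 or _b are one class to them, and where a whole thing is asked for, a point or a joint stands for the part that bears it (a point fixed in the world has none). Each returns a list of dicts, best first, with "confidence" (0 to 1); they miss things now and then, are a little off and sometimes report something else, mostly with a low value. They report only what shows in the picture. A call takes as long as a camera call.
- spotter.spot_in(camera, label): "rect" ([centre column, centre row, width, height] in pixels, round what is visible of it).
- spotter.mark_of(camera, label): "pixel" ([column, row] in pixels: a listed point, or the origin of a listed thing).
The state is a dict: "time": time; "joint_pos": joint angles; "dq": joint speeds; "joint_efforts": joint torques, N m; "ee_pos": TCP position; "ee_rot": TCP orientation; "ft_force": force on the tool from outside, world axes, zero at the start; "torque": the same for the moment, N m; "gripper_width": finger opening in m; "finger_force": force on a finger pad.
Only numpy, scipy, OpenCV 4.12 (cv2) and the standard library are available. Lean on these libraries where they do the work, as an engineer would, in place of code of your own. Each camera call takes 0.05 s, during which the arm holds its last target. There are 200 camera calls.

## Working session

There is one attempt and no reset: what is moved stays moved. The work goes in short steps, Python scripts to look and compute and a shell command to move; the robot and the scene stay as the last step left them, time stands still between calls to the robot, and variables do not carry over. Pictures are saved under pics/ and viewed, at most 10 in all, crops included, and the job is handed in when it is done.

```bash
mkdir -p pics; cat > h.py <<'E'
import numpy as np, cv2
from cell import get_state, eyes, ticket, spotter
def snap(n,f):
    im=eyes.camera(n); cv2.imwrite('pics/'+f,im[:,:,::-1]); return im
def P(n):
    c=eyes.camera_info(n); K=np.array([[c['fx'],0,c['cx']],[0,c['fy'],c['cy']],[0,0,1]])
    return K@np.c_[np.array(c['R']),np.array(c['t'])]
def proj(n,X):
    q=P(n)@np.r_[X,1]; return q[:2]/q[2]
E
python3 - <<'E'
from h import *
snap('top','t0.png');snap('side','s0.png')
for n in('top','side'):
    c=eyes.camera_info(n);print(n,'C',-np.array(c['R']).T@np.array(c['t']),np.round(c['R'],2).tolist(),c['fx'])
    for l in['carry_handle','wheel_axle','window','lid_hinge','lid_front','incubator','wash_bottle','stain_jar','beaker','tip_rack','slide_box','dish','phone']:
        r=spotter.mark_of(n,l); print(n,l,[(np.round(a['pixel']).tolist(),round(a['confidence'],2)) for a in r[:2]])
print(get_state())
E
```

```text
top C [0.42573392 0.01183345 1.54230667] [[0.01, -1.0, -0.01], [-1.0, -0.01, -0.08], [0.08, 0.01, -1.0]] 611.9522771252837
top carry_handle [([257.0, 196.0], 0.93)]
top wheel_axle [([268.0, 204.0], 0.86)]
top window [([288.0, 207.0], 0.76)]
top lid_hinge [([356.0, 174.0], 0.97)]
top lid_front [([363.0, 172.0], 0.85)]
top incubator [([319.0, 202.0], 0.96), ([364.0, 173.0], 0.75)]
top wash_bottle [([216.0, 186.0], 0.91)]
top stain_jar [([425.0, 178.0], 0.83)]
top beaker [([426.0, 222.0], 0.56)]
top tip_rack [([215.0, 262.0], 0.87)]
top slide_box [([270.0, 274.0], 0.84), ([319.0, 203.0], 0.42)]
top dish [([349.0, 270.0], 0.8)]
top phone [([427.0, 272.0], 0.77)]
side C [0.01769296 0.90285672 0.82984469] [[-0.86, -0.51, 0.02], [-0.29, 0.45, -0.84], [0.42, -0.73, -0.54]] 594.314326210803
side carry_handle [([248.0, 242.0], 0.97)]
side wheel_axle [([250.0, 311.0], 0.83)]
side window [([273.0, 282.0], 0.93)]
side lid_hinge [([284.0, 234.0], 0.94), ([323.0, 358.0], 0.61)]
side lid_front [([298.0, 181.0], 0.63), ([319.0, 240.0], 0.17)]
side incubator [([284.0, 297.0], 0.77)]
side wash_bottle [
[... 317 characters left out ...]
nt_pos': array([-1.48330962e+00,  2.63103374e-01, -4.83099723e-02,  1.25937349e+00,
        1.04651464e-05,  1.41548217e+00]), 'dq': array([ 1.06955735e-03,  1.32427500e-03, -8.45803166e-05,  4.83132480e-04,
        1.28821183e-03,  4.41252617e-04]), 'joint_efforts': array([-1.69698134e-03, -6.37425971e+01,  3.84774327e+01,  1.00570549e-03,
       -2.09112154e-04, -1.25368865e-05]), 'ee_pos': array([ 0.12621324, -0.5096134 ,  0.23127287]), 'ee_rot': array([9.92640013e-01, 1.21102453e-01, 5.06873619e-06, 4.91787795e-06]), 'ft_force': array([ 0.35977668,  0.13610674, -0.14795512]), 'torque': array([0.03173956, 0.04270684, 0.00175204]), 'finger_force': 0.0, 'gripper_width': 0.08581984579590052}
```

View pics/t0.png

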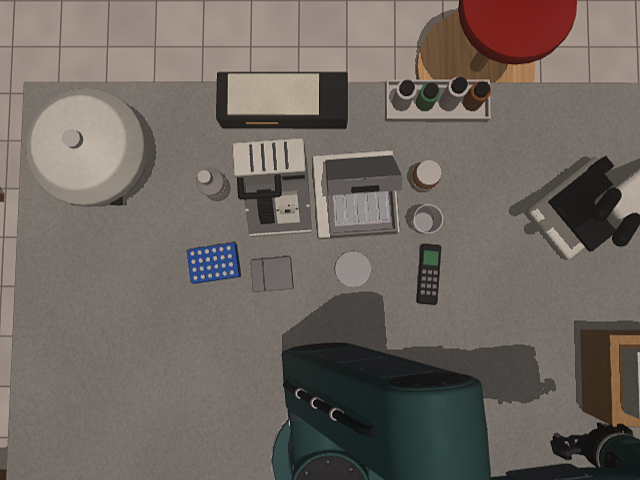

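View pics/s0.png

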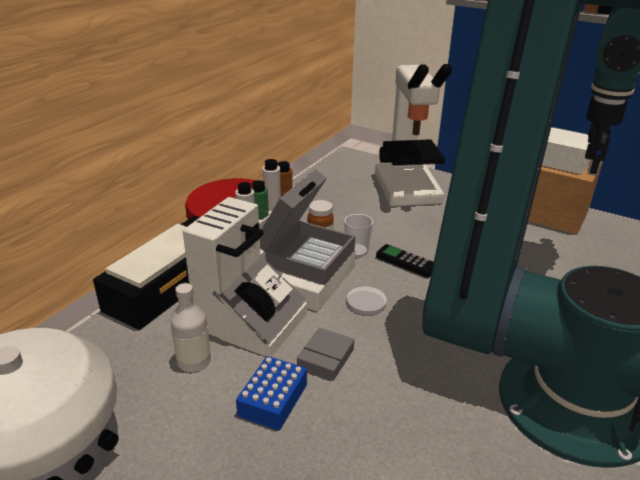

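The top view shows the machine at about columns 235–400, rows 140–240, with the wheel at (268,208) and the window at (288,207). The side view shows the lid open, with its edge at about (298,181). Next I fit the machine pose and the lid angle, and crop the window.

```bash
cat > fit.py <<'E'
from h import *
from scipy.optimize import least_squares
a=np.radians(35); n=np.array([-np.sin(a),0,np.cos(a)])
M=dict(carry_handle=[-.005,.134,.222],wheel_axle=[0,.135,.065],window=np.array([0,.083,.065])+.043*n,lid_hinge=[.055,-.095,.095],incubator=[0,0,0])
def tf(p,m): c,s=np.cos(p[2]),np.sin(p[2]); return np.array([p[0]+c*m[0]-s*m[1],p[1]+s*m[0]+c*m[1],m[2]])
def lidp(q): # front top edge: (-150,35) rel. hinge, opened by q
    return np.array([.055-.150*np.cos(q)+.035*np.sin(q),-.095,.095+.035*np.cos(q)+.150*np.sin(q)])
obs=[(c,l,spotter.mark_of(c,l)[0]['pixel']) for c in('top','side') for l in M if 0]
E
python3 - <<'E'
from fit import *
obs=[('top','carry_handle',(257,196)),('top','wheel_axle',(268,204)),('top','window',(288,207)),('top','lid_hinge',(356,174)),('top','incubator',(319,202)),
('side','carry_handle',(248,242)),('side','wheel_axle',(250,311)),('side','window',(273,282)),('side','lid_hinge',(284,234)),('side','incubator',(284,297))]
f=lambda p:np.concatenate([proj(c,tf(p,M[l]))-o for c,l,o in obs])
r=least_squares(f,[.65,.0,0],loss='soft_l1',f_scale=2,x_scale=[.1,.1,.1]);p=r.x
print(p,np.round(f(p).reshape(-1,2),1).tolist())
g=lambda q:np.r_[proj('side',tf(p,lidp(q[0])))-(298,181),proj('top',tf(p,lidp(q[0])))-(363,172)]
q=least_squares(g,[1.0]);print('lid',q.x,q.fun)
for l in M: print(l,np.round(tf(p,M[l]),3))
t=cv2.imread('pics/t0.png')[190:230,240:310];s=cv2.imread('pics/s0.png')[255:325,225:310]
t=cv2.resize(t,None,fx=5.7,fy=5.7,interpolation=cv2.INTER_CUBIC);s=cv2.resize(s,None,fx=4.7,fy=4.7,interpolation=cv2.INTER_CUBIC)
h=max(t.shape[0],s.shape[0]);z=np.zeros((h,t.shape[1]+s.shape[1],3),np.uint8);z[:t.shape[0],:t.shape[1]]=t;z[:s.shape[0],t.shape[1]:]=s
cv2.imwrite('pics/c0.png',z)
def onz(c,px,z):
    Q=P(c);A=np.c_[Q[:,0],Q[:,1],-np.r_[px,1]];return np.linalg.solve(A,-(Q[:,3]+Q[:,2]*z))[:2]
for l,px in dict(wash_bottle=(216,186),stain_jar=(425,178),beaker=(426,222),tip_rack=(215,262),slide_box=(270,274),dish=(349,270),phone=(427,272)).items(): print(l,onz('top',px,0).round(3))
E
```

```text
[0.63578858 0.02586868 0.07059385] [[1.6, -0.7], [-2.9, -1.2], [-1.9, 2.6], [2.5, -2.0], [1.6, 0.7], [0.3, 1.4], [0.1, -3.1], [0.2, 2.0], [-0.6, 2.1], [0.2, 0.3]]
lid [1.1241407] [-2.92446705  0.36723213  0.30211321  2.28862446]
carry_handle [0.621 0.159 0.222]
wheel_axle [0.626 0.161 0.065]
window [0.605 0.107 0.1  ]
lid_hinge [ 0.697 -0.065  0.095]
incubator [0.636 0.026 0.   ]
wash_bottle [0.678 0.293]
stain_jar [ 0.7   -0.239]
beaker [ 0.588 -0.241]
tip_rack [0.484 0.292]
slide_box [0.454 0.152]
dish [ 0.466 -0.047]
phone [ 0.462 -0.242]
```

View pics/c0.png

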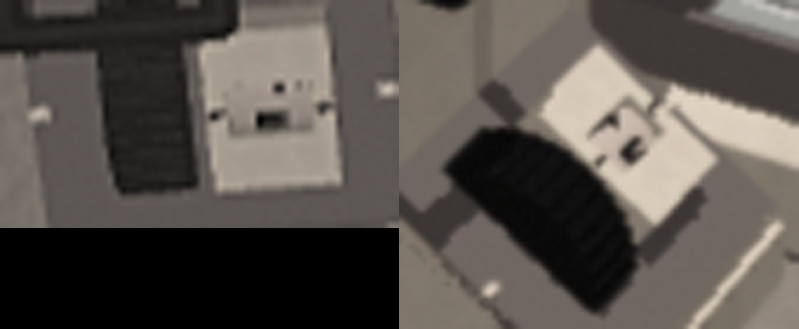

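In the crop the window lies between two digits. The lower part of a single-stem digit, probably 4, is leaving at the top, and the next digit is coming in below, so the wheel is at about 4.6 and I'll verify that after a stroke. I do the lid first, with a shut gripper from behind and above.

```bash
cat > go.py <<'E'
import sys
from fit import *
from scipy.spatial.transform import Rotation as R
p=[0.6358,0.0259,0.0706]
def goal(loc,th=0.):
    B=R.from_matrix(np.diag([1.,-1,-1])); 
    return tf(p,loc), R.from_euler('z',p[2])*B*R.from_euler('y',th,degrees=True)
def delta(loc,th=0.,s=None):
    s=s or get_state(); T,G=goal(loc,th); C=R.from_quat(s['ee_rot'])
    print('loc',loc,'turn',((C.inv()*G).as_rotvec()/(np.pi/3)).round(3),'shift(now)',(C.inv().apply(T-s['ee_pos'])/.3).round(3),'shift(goal ax)',(G.inv().apply(T-s['ee_pos'])/.3).round(3))
def here():
    s=get_state();c,sn=np.cos(p[2]),np.sin(p[2]);d=s['ee_pos']-[p[0],p[1],0]
    print('t',s['time'],'local mm',(1e3*np.array([c*d[0]+sn*d[1],-sn*d[0]+c*d[1],d[2]])).round(1),'F',s['ft_force'].round(1))
E
python3 -c "
from go import *
here();delta([.085,-.095,.38]);delta([.085,-.095,.215])
for q in (1.12,1.0,.8,.6,.4,.2,0):
    s=.125;print(q,[round(v*1e3) for v in(.055-s*np.cos(q)+.035*np.sin(q)+.011,.095+s*np.sin(q)+.035*np.cos(q))])"
```

```text
t 1.4 local mm [-546.1 -498.2  231.3] F [ 0.4  0.1 -0.1]
loc [0.085, -0.095, 0.38] turn [ 0.    -0.     0.164] shift(now) [ 2.303 -0.964 -0.496] shift(goal ax) [ 2.104 -1.344 -0.496]
loc [0.085, -0.095, 0.215] turn [ 0.    -0.     0.164] shift(now) [ 2.303 -0.964  0.054] shift(goal ax) [ 2.104 -1.344  0.054]
1.12 [43, 223]
1.0 [28, 219]
0.8 [4, 209]
0.6 [-17, 194]
0.4 [-36, 176]
0.2 [-50, 154]
0 [-59, 130]
```

```bash
python3 -m inch '[[0,0,0.164,0,0,0,0],[0,0,0,0,0,-0.166,0],[0,0,0,0,0,-0.165,0],[0,0,0,0,0,-0.165,0],[0,0,0,0.162,-0.1034,0,0],[0,0,0,0.162,-0.1034,0,0],[0,0,0,0.162,-0.1034,0,0],[0,0,0,0.162,-0.1034,0,0],[0,0,0,0.162,-0.1034,0,0],[0,0,0,0.162,-0.1034,0,0]]'
python3 -m inch '[[0,0,0,0.162,-0.1034,0,0],[0,0,0,0.162,-0.1034,0,0],[0,0,0,0.162,-0.1034,0,0],[0,0,0,0.162,-0.1034,0,0],[0,0,0,0.162,-0.1034,0,0],[0,0,0,0.162,-0.1034,0,0],[0,0,0,0.162,-0.1034,0,0],[0,0,0,0,0,0,0],[0,0,0,0,0,0,0]]'
python3 -c "
from go import *
here();delta([.085,-.095,.38]);delta([.085,-.095,.222])"
```

```text
time: 2.65
ee_pos: [0.4052, -0.3018, 0.3802]
ee_rot: [0.999, 0.035, 0.0, 0.0]
ft_force: [-0.2, -1.8, 0.4]
gripper_width: 0.0
finger_force: 0.0
time: 3.78
ee_pos: [0.7069, -0.0796, 0.3762]
ee_rot: [0.999, 0.036, 0.005, 0.001]
ft_force: [0.8, 0.4, 0.6]
gripper_width: 0.0002
finger_force: 0.0
t 3.775 local mm [  63.4 -110.2  376.2] F [0.8 0.4 0.6]
loc [0.085, -0.095, 0.38] turn [ 0.003 -0.009  0.   ] shift(now) [ 0.072 -0.051 -0.012] shift(goal ax) [ 0.072 -0.051 -0.013]
loc [0.085, -0.095, 0.222] turn [ 0.003 -0.009  0.   ] shift(now) [ 0.067 -0.052  0.514] shift(goal ax) [ 0.072 -0.051  0.514]
```

```bash
python3 -m inch '[[0,0,0,0.07,-0.05,0,0],[0,0,0,0,0,0.12,0],[0,0,0,0,0,0.12,0],[0,0,0,0,0,0,0],[0,0,0,0,0,0,0]]'
python3 -c "
from go import *
here();delta([.085,-.095,.222])
snap('side','s1.png')
im=cv2.imread('pics/s1.png')[120:360,180:480];cv2.imwrite('pics/s1c.png',cv2.resize(im,None,fx=2.5,fy=2.5))"
```

```text
time: 4.4
ee_pos: [0.7234, -0.0637, 0.3238]
ee_rot: [0.999, 0.035, 0.009, 0.002]
ft_force: [0.3, -0.2, 1.1]
gripper_width: -0.0002
finger_force: 0.0
t 4.4 local mm [ 81.  -95.5 323.8] F [ 0.3 -0.2  1.1]
loc [0.085, -0.095, 0.222] turn [ 0.004 -0.018 -0.   ] shift(now) [ 0.007 -0.003  0.34 ] shift(goal ax) [ 0.013 -0.002  0.339]
```

View pics/s1c.png

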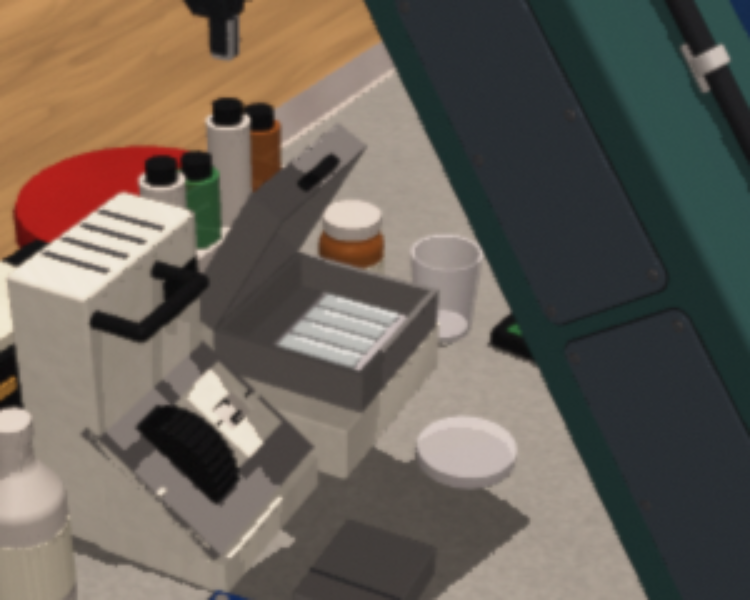

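The tip (225,50 in the crop) is above and behind the lid edge (350,145), and the lid is at about 1.1 rad. I go down behind it, then sweep.

```bash
python3 -m inch '[[0,0,0,0,0,0.12,0],[0,0,0,0,0,0.11,0],[0,0,0,0.01,0,0.10,0],[0,0,0,0,0,0,0],[0,0,0,0,0,0,0]]'
python3 -c "
from go import *
here();delta([.043,-.095,.223]);delta([.02,-.095,.215])"
```

```text
time: 5.08
ee_pos: [0.729, -0.0634, 0.224]
ee_rot: [0.999, 0.035, 0.009, 0.002]
ft_force: [0.2, 0.1, 0.3]
gripper_width: -0.0001
finger_force: 0.0
t 5.075 local mm [ 86.7 -95.6 224. ] F [0.2 0.1 0.3]
loc [0.043, -0.095, 0.223] turn [ 0.004 -0.017  0.   ] shift(now) [-0.146 -0.002  0.001] shift(goal ax) [-0.146 -0.002  0.003]
loc [0.02, -0.095, 0.215] turn [ 0.004 -0.017  0.   ] shift(now) [-0.223 -0.002  0.026] shift(goal ax) [-0.222 -0.002  0.03 ]
```

```bash
python3 -m inch '[[0,0,0,-0.075,0,0,0],[0,0,0,-0.07,0,0,0],[0,0,0,-0.05,0,0.013,0],[0,0,0,-0.04,0,0.016,0],[0,0,0,-0.04,0,0.017,0],[0,0,0,0,0,0,0]]'; python3 -m inch '[[0,0,0,-0.035,0,0.025,0],[0,0,0,-0.035,0,0.025,0],[0,0,0,-0.032,0,0.03,0],[0,0,0,-0.031,0,0.03,0],[0,0,0,-0.025,0,0.036,0],[0,0,0,-0.022,0,0.037,0],[0,0,0,0,0,0,0]]'
python3 -c "
from go import *
here();delta([-.059,-.095,.13])"
```

```text
time: 5.82
ee_pos: [0.6463, -0.0692, 0.2086]
ee_rot: [0.999, 0.035, 0.009, 0.002]
ft_force: [0.6, -0.5, 1.0]
gripper_width: -0.0001
finger_force: 0.0
time: 6.7
ee_pos: [0.5933, -0.073, 0.1514]
ee_rot: [0.999, 0.035, 0.007, 0.001]
ft_force: [0.1, -0.9, -0.4]
gripper_width: -0.0004
finger_force: 0.0
t 6.7 local mm [-49.4 -95.7 151.4] F [ 0.1 -0.9 -0.4]
loc [-0.059, -0.095, 0.13] turn [ 0.003 -0.014  0.   ] shift(now) [-0.033 -0.003  0.071] shift(goal ax) [-0.032 -0.002  0.071]
```

The force is close to zero, so I check whether the lid moved.

```bash
python3 -c "
from go import *
snap('side','s2.png')
im=cv2.imread('pics/s2.png')[120:360,180:480];cv2.imwrite('pics/s2c.png',cv2.resize(im,None,fx=2.5,fy=2.5))
print(spotter.mark_of('side','lid_front'))"
```

```text
[{'pixel': [341.0, 229.4], 'confidence': 0.64}]
```

View pics/s2c.png

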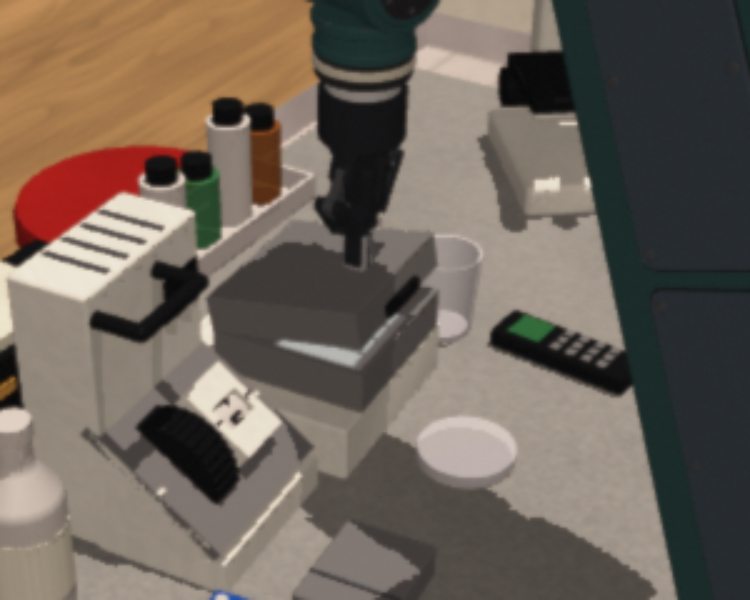

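The tip at (357,262) in the crop is on the lid, which is nearly shut with a gap of about 0.2 rad at (405,300). I keep pressing down.

```bash
python3 -m inch '[[0,0,0,-0.015,0,0.03,0],[0,0,0,-0.01,0,0.03,0],[0,0,0,0,0,0.01,0],[0,0,0,0,0,0,0]]'; python3 -m inch '[[0,0,0,0,0,0.01,0],[0,0,0,0,0,0,0]]';python3 -m inch '[[0,0,0,0,0,0.01,0],[0,0,0,0,0,0,0]]'
```

```text
time: 7.3
ee_pos: [0.5847, -0.0734, 0.13]
ee_rot: [0.999, 0.035, 0.007, 0.001]
ft_force: [-6.9, 0.7, 12.0]
gripper_width: -0.0003
finger_force: 5.7
time: 7.55
ee_pos: [0.5848, -0.0734, 0.1296]
ee_rot: [0.999, 0.036, 0.008, 0.002]
ft_force: [-19.9, 3.2, 48.0]
gripper_width: -0.0001
finger_force: 23.7
time: 7.8
ee_pos: [0.5849, -0.0735, 0.1293]
ee_rot: [0.999, 0.036, 0.009, 0.002]
ft_force: [-33.8, 5.0, 84.3]
gripper_width: 0.0002
finger_force: 41.8
```

The force jumped to a stop at z = 0.1293, matching the shut lid's top face at 130 mm, so the lid is shut. Now I retreat and move to the wheel.

```bash
python3 -m inch '[[0,0,0,0,0,-0.06,0],[0,0,0,0,0,-0.18,0],[0,0,0,0,0,-0.18,0],[0,0,0,0,0,0,0]]'
python3 -c "
from go import *
here();u=np.array([np.cos(a),0,np.sin(a)]);A=np.array(M['wheel_axle'])
delta(A+.25*n-.012*u,35);delta(A+.056*n-.012*u,35)"
```

```text
time: 8.3
ee_pos: [0.585, -0.0735, 0.2532]
ee_rot: [0.999, 0.036, 0.01, 0.002]
ft_force: [-0.4, 0.7, -0.9]
gripper_width: -0.0
finger_force: 0.0
t 8.3 local mm [-57.7 -95.5 253.2] F [-0.4  0.7 -0.9]
loc [-0.15322393  0.135       0.26290509] turn [0.005 0.564 0.002] shift(now) [-0.317 -0.768 -0.042] shift(goal ax) [-0.242 -0.768 -0.209]
loc [-0.0419501  0.135      0.1039896] turn [0.005 0.564 0.002] shift(now) [ 0.043 -0.771  0.495] shift(goal ax) [-0.242 -0.768  0.438]
```

```bash
python3 -m inch '[[0,0,0,-0.16,0,-0.02,0],[0,0,0,-0.157,0,-0.02,0],[0,0,0,0,-0.192,0,0],[0,0,0,0,-0.192,0,0],[0,0,0,0,-0.192,0,0],[0,0,0,0,-0.192,0,0],[0,0.141,0,0,0,0,0],[0,0.141,0,0,0,0,0],[0,0.141,0,0,0,0,0],[0,0.141,0,0,0,0,0]]';python3 -m inch '[[0,0,0,0,0,0,0],[0,0,0,0,0,0,0]]'
python3 -c "
from go import *
here();u=np.array([np.cos(a),0,np.sin(a)]);A=np.array(M['wheel_axle'])
delta(A+.25*n-.012*u,35);delta(A+.056*n-.012*u,35)
snap('top','t2.png');snap('side','s3.png')
t=cv2.resize(cv2.imread('pics/t2.png')[140:240,220:320],(400,400),interpolation=2)
s=cv2.resize(cv2.imread('pics/s3.png')[200:350,200:350],(400,400),interpolation=2)
cv2.imwrite('pics/c3.png',np.hstack([t,s]))"
```

```text
time: 9.55
ee_pos: [0.4737, 0.1289, 0.2589]
ee_rot: [0.953, 0.046, 0.299, -0.02]
ft_force: [1.7, 0.2, -0.7]
gripper_width: 0.0002
finger_force: 0.0
time: 9.8
ee_pos: [0.4752, 0.1289, 0.2602]
ee_rot: [0.954, 0.046, 0.296, -0.02]
ft_force: [1.1, 0.4, 0.1]
gripper_width: -0.0003
finger_force: 0.0
t 9.8 local mm [-153.   114.1  260.2] F [1.1 0.4 0.1]
loc [-0.15322393  0.135       0.26290509] turn [-0.025  0.008  0.017] shift(now) [ 0.006 -0.07  -0.006] shift(goal ax) [ 0.004 -0.07  -0.008]
loc [-0.0419501  0.135      0.1039896] turn [-0.025  0.008  0.017] shift(now) [ 0.011 -0.053  0.64 ] shift(goal ax) [ 0.004 -0.07   0.639]
```

View pics/c3.png

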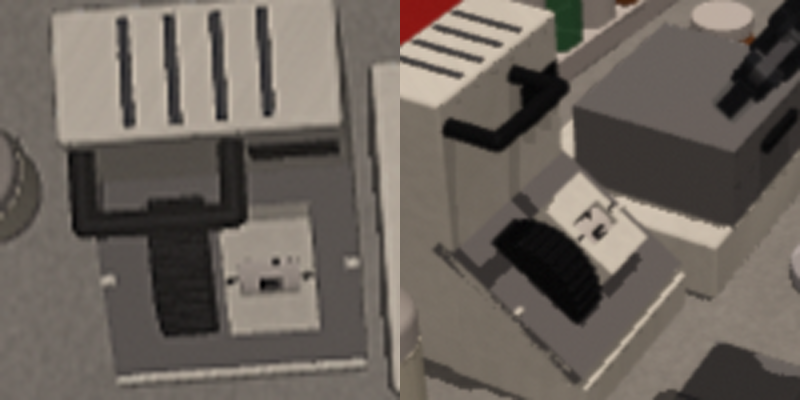

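The lid is shut (halves meet at (650,200) in the right crop) and the way to the wheel is clear. The window still shows the same two partial digits. I approach along the tool axis.

```bash
python3 -m inch '[[-0.025,0.008,0.017,0.004,-0.07,0,0],[0,0,0,0,0,0.155,0],[0,0,0,0,0,0.155,0],[0,0,0,0,0,0.155,0],[0,0,0,0,0,0.14,0],[0,0,0,0,0,0,0],[0,0,0,0,0,0,0]]'
cat >> go.py <<'E'
def w():
    here();s=get_state();C=R.from_quat(s['ee_rot']);u=np.array([np.cos(a),0,np.sin(a)])
    d=C.inv().apply(s['ee_pos']-tf(p,M['wheel_axle']));print('tool-axes rel axle mm',(d*1e3).round(1),'Ftool',C.inv().apply(s['ft_force']).round(1))
    delta(np.array(M['wheel_axle'])+.052*n-.012*u,35)
E
python3 -c "
from go import *
w()"
```

```text
time: 10.78
ee_pos: [0.5794, 0.1388, 0.1124]
ee_rot: [0.952, 0.047, 0.301, -0.015]
ft_force: [-0.4, -0.1, 0.7]
gripper_width: -0.0002
finger_force: 0.0
t 10.775 local mm [-48.3 116.6 112.4] F [-0.4 -0.1  0.7]
tool-axes rel axle mm [-12.7  17.  -66.8] Ftool [ 0.   0.  -0.8]
loc [-0.0396558   0.135       0.10071299] turn [-0.015 -0.002  0.023] shift(now) [ 0.003 -0.06   0.049] shift(goal ax) [ 0.001 -0.061  0.048]
```

```bash
python3 -m inch '[[0,0,0.02,0,-0.06,0,0],[0,0,0,0,0,0,0],[0,0,0,0,0,0,0]]'
python3 -c "
from go import *
w()"
```

```text
time: 11.15
ee_pos: [0.579, 0.1421, 0.1127]
ee_rot: [0.952, 0.049, 0.302, -0.02]
ft_force: [-0.2, 0.1, -0.3]
gripper_width: 0.0002
finger_force: 0.0
t 11.15 local mm [-48.5 119.9 112.7] F [-0.2  0.1 -0.3]
tool-axes rel axle mm [-12.5  13.  -67.3] Ftool [-0.4 -0.1  0.2]
loc [-0.0396558   0.135       0.10071299] turn [-0.026 -0.003  0.023] shift(now) [ 0.002 -0.049  0.051] shift(goal ax) [ 0.001 -0.05   0.05 ]
```

```bash
python3 -c "
from go import *
print(get_state()['joint_pos'].round(3))"
```

```text
[ 9.900e-02  1.590e-01 -8.010e-01 -3.000e-03  1.100e-02  3.141e+00]
```

Joint 6 is at its 3.14 limit, which blocked the sideways shift. I turn the tool about −7° about its own axis, which is harmless for the tip, and then shift.

```bash
python3 -m inch '[[0,0,-0.14,0,0,0,0],[0,0,0,0.006,-0.05,0,0],[0,0,0,0,0,0,0],[0,0,0,0,0,0,0]]'
python3 -c "
from go import *
w();print(get_state()['joint_pos'].round(3))"
```

```text
time: 11.65
ee_pos: [0.5769, 0.1574, 0.1119]
ee_rot: [0.946, 0.118, 0.302, 0.002]
ft_force: [-0.6, 0.4, 0.1]
gripper_width: -0.0001
finger_force: 0.0
t 11.65 local mm [-49.4 135.4 111.9] F [-0.6  0.4  0.1]
tool-axes rel axle mm [-12.9  -4.4 -66.8] Ftool [-0.3 -0.5 -0.4]
loc [-0.0396558   0.135       0.10071299] turn [-0.026 -0.004  0.162] shift(now) [0.005 0.003 0.049] shift(goal ax) [0.005 0.001 0.049]
[ 1.350e-01  1.640e-01 -7.960e-01 -2.000e-03 -1.000e-02  3.025e+00]
```

```bash
python3 -m inch '[[0,0,0,0,0,0.03,0],[0,0,0,0,0,0,0]]';python3 -m inch '[[0,0,0,0,0,0.008,0],[0,0,0,0,0,0,0]]';python3 -m inch '[[0,0,0,0,0,0.004,0],[0,0,0,0,0,0,0]]'
python3 -c "
from go import *
w()"
```

```text
time: 11.9
ee_pos: [0.5823, 0.1575, 0.1037]
ee_rot: [0.946, 0.118, 0.301, 0.002]
ft_force: [-0.2, -0.5, -0.4]
gripper_width: -0.0002
finger_force: 0.0
time: 12.15
ee_pos: [0.5835, 0.1577, 0.1024]
ee_rot: [0.946, 0.119, 0.302, 0.002]
ft_force: [0.2, 0.1, -0.1]
gripper_width: -0.0003
finger_force: 0.0
time: 12.4
ee_pos: [0.5842, 0.1579, 0.1016]
ee_rot: [0.946, 0.119, 0.302, 0.002]
ft_force: [-0.2, 0.0, 1.4]
gripper_width: 0.0002
finger_force: 0.0
t 12.4 local mm [-42.1 135.3 101.6] F [-0.2  0.   1.4]
tool-axes rel axle mm [-12.9  -4.  -54.1] Ftool [ 0.6  0.  -1.3]
loc [-0.0396558   0.135       0.10071299] turn [-0.026 -0.004  0.163] shift(now) [0.005 0.002 0.007] shift(goal ax) [0.005 0.001 0.007]
```

```bash
python3 -m inch '[[0,0,0,0,0,0.004,0],[0,0,0,0,0,0,0]]';python3 -m inch '[[0,0,0,0,0,0.004,0],[0,0,0,0,0,0,0]]';python3 -m inch '[[0,0,0,0,0,0.003,0],[0,0,0,0,0,0,0]]'
python3 -c "
from go import *
w()"
```

```text
time: 12.65
ee_pos: [0.5849, 0.158, 0.1006]
ee_rot: [0.946, 0.119, 0.302, 0.002]
ft_force: [0.4, -0.7, -0.8]
gripper_width: -0.0
finger_force: 0.0
time: 12.9
ee_pos: [0.5856, 0.1581, 0.0996]
ee_rot: [0.946, 0.119, 0.302, 0.002]
ft_force: [-0.6, 0.0, 1.3]
gripper_width: -0.0005
finger_force: 0.6
time: 13.15
ee_pos: [0.5859, 0.1582, 0.0992]
ee_rot: [0.946, 0.119, 0.302, 0.002]
ft_force: [-10.6, -1.8, 11.4]
gripper_width: -0.0001
finger_force: 7.5
t 13.15 local mm [-40.5 135.4  99.2] F [-10.6  -1.8  11.4]
tool-axes rel axle mm [-12.9  -4.1 -51.2] Ftool [ -2.3   0.2 -15.5]
loc [-0.0396558   0.135       0.10071299] turn [-0.026 -0.004  0.163] shift(now) [ 0.005  0.002 -0.003] shift(goal ax) [ 0.005  0.001 -0.003]
```

```bash
python3 -m inch '[[0,0,0,0.013,0.002,-0.002,0],[0,0,0,0.013,0.002,0,0]]';python3 -m inch '[[0,0,0,0.013,0.002,0,0],[0,0,0,0.013,0.002,0,0]]'
python3 -c "
from go import *
w()"
```

```text
time: 13.4
ee_pos: [0.5922, 0.1587, 0.1043]
ee_rot: [0.946, 0.119, 0.302, 0.002]
ft_force: [-5.2, -1.7, 6.5]
gripper_width: -0.0
finger_force: 4.6
time: 13.65
ee_pos: [0.5987, 0.1592, 0.1089]
ee_rot: [0.946, 0.119, 0.302, 0.002]
ft_force: [-6.3, -2.1, 8.5]
gripper_width: 0.0001
finger_force: 5.7
t 13.65 local mm [-27.6 135.6 108.9] F [-6.3 -2.1  8.5]
tool-axes rel axle mm [  3.   -1.5 -51.8] Ftool [ -0.6   1.3 -10.7]
loc [-0.0396558   0.135       0.10071299] turn [-0.025 -0.004  0.163] shift(now) [-0.048 -0.006 -0.001] shift(goal ax) [-0.048  0.002 -0.001]
```

```bash
python3 -m inch '[[0,0,0,0.013,0.002,0,0],[0,0,0,0.013,0.002,0,0]]';python3 -m inch '[[0,0,0,0.013,0.002,0.0005,0],[0,0,0,0.013,0.002,0.001,0]]'
python3 -m inch '[[0,0,0,0,0,-0.03,0],[0,0,0,0,0,-0.12,0],[0,0,0,0,0,-0.12,0],[0,0,0,0,0,-0.12,0],[0,0,0,0,0,0,0]]'
python3 -c "
from go import *
w()
snap('top','t4.png');snap('side','s4.png')
t=cv2.resize(cv2.imread('pics/t4.png')[190:225,270:305],(400,400),interpolation=2)
s=cv2.resize(cv2.imread('pics/s4.png')[260:310,250:300],(400,400),interpolation=2)
cv2.imwrite('pics/c4.png',np.hstack([t,s]))"
```

```text
time: 13.9
ee_pos: [0.6052, 0.1598, 0.1132]
ee_rot: [0.946, 0.119, 0.302, 0.002]
ft_force: [-1.2, -0.4, -0.1]
gripper_width: -0.0002
finger_force: 0.3
time: 14.15
ee_pos: [0.6118, 0.1606, 0.1171]
ee_rot: [0.946, 0.119, 0.302, 0.002]
ft_force: [-0.3, 0.1, 0.3]
gripper_width: 0.0003
finger_force: 0.1
time: 14.78
ee_pos: [0.5446, 0.1527, 0.2157]
ee_rot: [0.945, 0.119, 0.304, 0.002]
ft_force: [0.4, -0.4, -0.2]
gripper_width: -0.0002
finger_force: 0.0
t 14.775 local mm [-82.  132.9 215.7] F [ 0.4 -0.4 -0.2]
tool-axes rel axle mm [  20.4    0.9 -170.4] Ftool [0.1 0.4 0.3]
loc [-0.0396558   0.135       0.10071299] turn [-0.026 -0.008  0.163] shift(now) [-0.106 -0.014  0.394] shift(goal ax) [-0.104 -0.007  0.395]
```

View pics/c4.png

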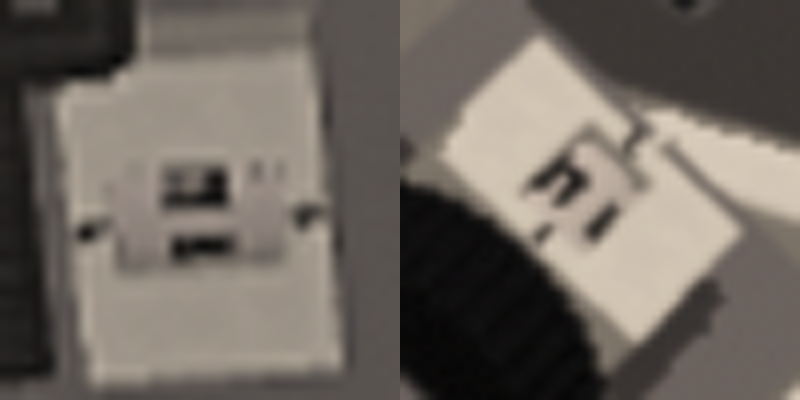

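The window is now between two digits: the bottom of one at (195,185), which looks like 5, and the top of the next at (200,245). The gap sits at the index height, so the wheel is at d+0.5. About half a digit more, roughly 16 mm of edge, centres the next one.

```bash
python3 -m inch '[[0,0,0,-0.106,-0.014,0,0],[0,0,0,0,0,0.13,0],[0,0,0,0,0,0.13,0],[0,0,0,0,0,0.115,0],[0,0,0,0,0,0.01,0],[0,0,0,0,0,0,0],[0,0,0,0,0,0,0]]'
python3 -c "
from go import *
w()"
```

```text
time: 15.75
ee_pos: [0.5846, 0.1573, 0.0994]
ee_rot: [0.946, 0.119, 0.301, 0.002]
ft_force: [-0.6, -0.4, 0.1]
gripper_width: 0.0003
finger_force: 0.0
t 15.75 local mm [-41.8 134.7  99.4] F [-0.6 -0.4  0.1]
tool-axes rel axle mm [-14.1  -3.5 -52.2] Ftool [-0.5  0.3 -0.5]
loc [-0.0396558   0.135       0.10071299] turn [-0.026 -0.003  0.163] shift(now) [0.009 0.    0.001] shift(goal ax) [ 0.008 -0.001  0.001]
```

```bash
python3 -m inch '[[0,0,0,0.01,0.001,0.001,0],[0,0,0,0,0,0.001,0],[0,0,0,0,0,0,0]]';python3 -m inch '[[0,0,0,0,0,0.002,0],[0,0,0,0,0,0,0]]'
python3 -c "
from go import *
w()"
```

```text
time: 16.12
ee_pos: [0.5876, 0.1577, 0.1013]
ee_rot: [0.946, 0.119, 0.302, 0.002]
ft_force: [0.6, 0.6, 0.3]
gripper_width: -0.0002
finger_force: 0.0
time: 16.38
ee_pos: [0.5878, 0.1578, 0.1009]
ee_rot: [0.946, 0.119, 0.302, 0.002]
ft_force: [-5.7, -1.2, 6.7]
gripper_width: -0.0001
finger_force: 4.3
t 16.375 local mm [-38.5 134.9 100.9] F [-5.7 -1.2  6.7]
tool-axes rel axle mm [-10.5  -3.2 -51.5] Ftool [-0.9  0.4 -8.8]
loc [-0.0396558   0.135       0.10071299] turn [-0.026 -0.004  0.163] shift(now) [-0.003 -0.001 -0.002] shift(goal ax) [-0.003 -0.    -0.002]
```

8.8 N contact. Stroke 16 mm, back off and look.

```bash
python3 -m inch '[[0,0,0,0.013,0.002,0,0],[0,0,0,0.013,0.002,0,0]]';python3 -m inch '[[0,0,0,0.013,0.002,0,0],[0,0,0,0.013,0.002,0,0],[0,0,0,0,0,0,0]]'
python3 -m inch '[[0,0,0,0,0,-0.03,0],[0,0,0,0,0,-0.12,0],[0,0,0,0,0,-0.12,0],[0,0,0,0,0,-0.12,0],[0,0,0,0,0,0,0]]'
python3 -c "
from go import *
w()
snap('top','t5.png');snap('side','s5.png')
t=cv2.resize(cv2.imread('pics/t5.png')[190:225,270:305],(400,400),interpolation=2)
s=cv2.resize(cv2.imread('pics/s5.png')[260:310,250:300],(400,400),interpolation=2)
cv2.imwrite('pics/c5.png',np.hstack([t,s]))"
```

```text
time: 16.62
ee_pos: [0.5944, 0.1583, 0.1058]
ee_rot: [0.946, 0.119, 0.302, 0.002]
ft_force: [-6.7, -1.7, 10.4]
gripper_width: 0.0005
finger_force: 5.8
time: 17.0
ee_pos: [0.6014, 0.1589, 0.1107]
ee_rot: [0.946, 0.119, 0.303, 0.002]
ft_force: [-6.2, -2.6, 9.5]
gripper_width: -0.0
finger_force: 5.8
time: 17.62
ee_pos: [0.5337, 0.1512, 0.2081]
ee_rot: [0.945, 0.119, 0.304, 0.002]
ft_force: [0.4, 0.5, -0.2]
gripper_width: 0.0001
finger_force: 0.0
t 17.625 local mm [-93.  132.2 208.1] F [ 0.4  0.5 -0.2]
tool-axes rel axle mm [   7.1   -0.7 -170.6] Ftool [ 0.3 -0.4  0.5]
loc [-0.0396558   0.135       0.10071299] turn [-0.026 -0.007  0.163] shift(now) [-0.061 -0.009  0.395] shift(goal ax) [-0.06  -0.009  0.395]
```

View pics/c5.png

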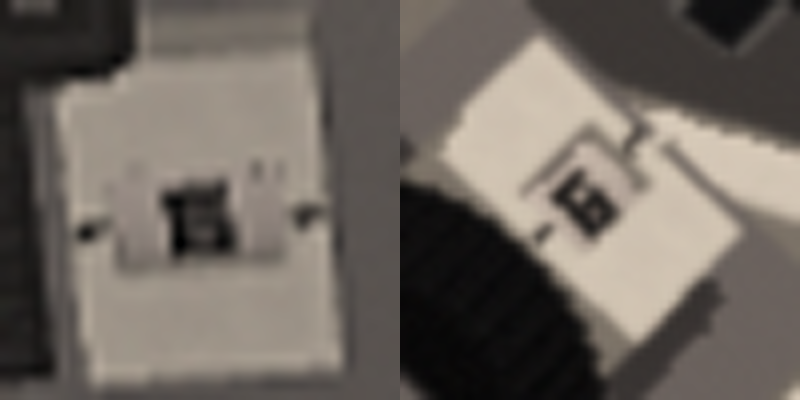

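The digit is near centred and looks like a 6. I rectify both views onto the drum surface to confirm it and to correct the parallax (drum radius 38, hood face 43).

```bash
python3 - <<'E'
from go import *
u=np.array([np.cos(a),0,np.sin(a)]);A=np.array([0,.083,.065]);out=[]
marks={'top':np.array([(92,232),(308,213)]).mean(0)*35/400+(270,190),'side':np.array([(240+302-0,233),(635,138)]).mean(0)}
marks['side']=np.array([(541-400+635-400)/2,(233+138)/2])*50/400+(250,260)
for n_,f in(('top','t5.png'),('side','s5.png')):
    im=cv2.imread('pics/'+f)
    off=marks[n_]-proj(n_,tf(p,A+.043*n))
    # rectify drum surface: rows along slope (up = up), cols along -y
    hs=np.linspace(.012,-.012,240);ys=np.linspace(.018,-.018,360)
    mp=np.array([[proj(n_,tf(p,A+.038*(np.cos(h/.038)*n+np.sin(h/.038)*u)+[0,y,0]))+off for y in ys[::10]] for h in hs[::10]]).astype(np.float32)
    mp=cv2.resize(mp,(360,240))
    r=cv2.remap(im,mp[...,0],mp[...,1],cv2.INTER_CUBIC);out.append(r)
    g=cv2.cvtColor(r,cv2.COLOR_BGR2GRAY)[20:220,90:270];d=g<(int(g.min())+int(np.percentile(g,80)))/2
    rr=np.where(d.any(1))[0];print(n_,'off px',off.round(1),'digit rows',rr.min()+20,rr.max()+20,'centroid',np.where(d)[0].mean()+20,'(120 = centred, 10/mm)')
cv2.imwrite('pics/r5.png',np.hstack(out))
E
```

```text
top off px [ 1.4 -0.1] digit rows 56 219 centroid 139.98152412574305 (120 = centred, 10/mm)
side off px [ 0.3 -0.8] digit rows 61 215 centroid 142.1020396027829 (120 = centred, 10/mm)
```

View pics/r5.png

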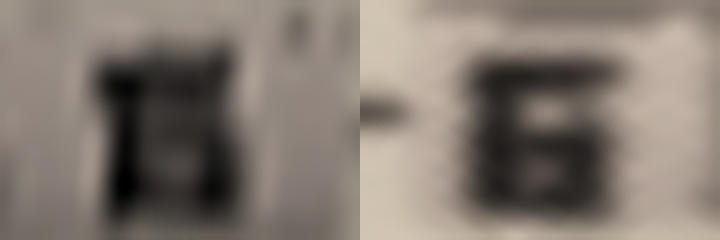

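Both rectified views show a 6: full left stroke, open at the upper right. Its middle is 1.8 mm below the index (about 0.05 rad, within 0.13). The lid is seated and the tool is clear, so I hand it in.

```bash
python3 -c "
from h import *
print(ticket.sign_off())"
```

```text
the job is handed in; nothing more can be done
None
```

I handed the job in with digit 6 in the window, measured about 1.8 mm low (roughly 0.05 rad against the 0.13 allowed). The lid was pressed fully shut, the bystanders were left alone and the arm was clear; the hand-in call gave no verdict.

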